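# Find the fullest screw tin by feel

## Task

Three screw tins that look exactly alike are filled to different degrees, so heft them to find out which is which. Seat the lightest flat and fully down in the pocket of the wooden refill board and let go of it, leave the middle one standing upright on the bench, and finish while holding the heaviest in the gripper, upright and still, up over the bench with at least 15 cm of air under it. Never drop or tip a tin, and leave the other things on the bench alone.

Things in the scene. Friction and masses are not known exactly. Their poses are not given: they have to be found in the camera images.
- tin_a: one of three look-alike closed tins (the letter does not tell the weight): green, white panels, inset steel lid that does not open. 84 mm along its x, 54 mm along its y, 71 mm high; straight sides up to 63 mm. Origin: centre of the underside, z up. Masses are about 0.28, 0.55 and 0.90 kg, each within 8 percent; centre of mass on the centre line, near mid-height.
- tin_b: one of three look-alike closed tins (the letter does not tell the weight): green, white panels, inset steel lid that does not open. 84 mm along its x, 54 mm along its y, 71 mm high; straight sides up to 63 mm. Origin: centre of the underside, z up. Masses are about 0.28, 0.55 and 0.90 kg, each within 8 percent; centre of mass on the centre line, near mid-height.
- tin_c: one of three look-alike closed tins (the letter does not tell the weight): green, white panels, inset steel lid that does not open. 84 mm along its x, 54 mm along its y, 71 mm high; straight sides up to 63 mm. Origin: centre of the underside, z up. Masses are about 0.28, 0.55 and 0.90 kg, each within 8 percent; centre of mass on the centre line, near mid-height.
- board: refill board: pale wooden block fastened to the bench, 140 mm along its x, 110 mm along its y, 21 mm high, with one rectangular pocket for a tin in its middle. Origin: centre of the underside
- pocket (a point): centre of the pocket's floor, 7 mm above the bench; the pocket is 89 mm along this frame's x, 59 mm along its y (2.5 mm play all round a tin), 14 mm deep, the upper 5 mm chamfered at 45 degrees; a tin fits either way round, its x along this x
- wrench: bystander: steel open-end wrench lying flat, 190x30x7 mm; origin at the centre of the underside
- pliers: bystander: pliers with dark grips lying flat, 190x54x14 mm; origin at the centre of the underside
- duct_tape: bystander: roll of grey duct tape lying flat, 103 mm across, 48 mm high; origin at the centre of the underside
- tape_measure: bystander: black and tan tape measure, 84x36x60 mm; origin at the centre of the underside
- box_screws: bystander: small pale carton, 70x45x30 mm; origin at the centre of the underside
- solvent_can: bystander: flat grey and black solvent can with a screw cap, 58x95 mm, 168 mm tall; origin at the centre of the underside
- marker: bystander: black and white marker lying flat, 135 mm long; origin at the centre of the underside

How it is judged (in metres and radians):
On the way:
1. the lightest tin sits flat and fully down in the pocket, let go (horizontal distance between tin_c and pocket below 0.006 m and z of tin_c in the frame of pocket between -0.003 and 0.003 m and angle between the x axis of tin_c and the x axis of pocket, either way round below 0.08 rad and angle between tin_c's own z axis and vertical below 0.05 rad and contact force between tin_c and the fingers below 0.1 N and linear speed of tin_c below 0.02 m/s), for 0.2 s.
At the end, for the whole second after the job is handed in: Lightest tin released in the pocket (centre within 6 mm, underside within 3 mm of its floor, 0.08 rad square); middle tin released, upright on the bench; heaviest gripped, still, tilt under 0.2 rad, underside over 145 mm up, over the bench (x 0.33 to 0.74, y -0.62 to 0.5), touching nothing else (all of step 1 and height (world z) of tin_a between -0.004 and 0.004 m and angle between tin_a's own z axis and vertical below 0.05 rad and contact force between tin_a and the fingers below 0.1 N and linear speed of tin_a below 0.02 m/s and height (world z) of tin_b above 0.145 m and angle between tin_b's own z axis and vertical below 0.2 rad and contact force between tin_b and the fingers above 2 N and linear speed of tin_b below 0.03 m/s and contact force between tin_b and tin_a below 0.1 N and contact force between tin_b and tin_c below 0.1 N and contact force between tin_b and board below 0.1 N and contact force between tin_b and solvent_can below 0.1 N and world x of tin_b between 0.33 and 0.74 m and world y of tin_b between -0.62 and 0.5 m); the arm keeps its last pose, push and grip.
It fails at once if a tin is tipped by more than about 35 degrees (angle between any of tin_a, tin_b, tin_c's own z axis and vertical above 0.6 rad).
It fails at once if a tin is dropped (moves faster than 0.6 m/s with no finger touching it: a fall of about 2 cm) ((linear speed of tin_a above 0.6 m/s and contact force between tin_a and the fingers below 0.05 N) or (linear speed of tin_b above 0.6 m/s and contact force between tin_b and the fingers below 0.05 N) or (linear speed of tin_c above 0.6 m/s and contact force between tin_c and the fingers below 0.05 N)).
It fails at once if a bystander is moved by more than 25 mm (distance of any of wrench, pliers, duct_tape, tape_measure, box_screws, solvent_can, marker from where it was at the start of the episode above 0.025 m).
It also fails if it takes over 72 s, if anything falls off the work surface, if the arm or the gripper's body presses on something with over 40 N, if the wrist force passes 120 N, or if a joint passes its speed limit or range.

## Robot

A 7-joint arm with a two-finger parallel gripper is mounted at the origin on a cart in front of the work surface, level with it; the furniture and walls round the work are solid. World frame = base frame: x ahead of the robot, y to its left, z up, the work surface at z = 0. Lengths are in mm, angles in rad, forces in N, time in s.
With the tool pointing down it reaches from about 400 to 850 mm from the base axis. Payload 10.4 kg.
Tool frame: the origin (TCP) lies on the centre line of the jaws, within the pads' length; the fingertips stand 22 mm ahead of it and the grasp point (between the pads) lies 3 mm ahead of it (arm.nose_length is the distance from the TCP to the fingertips, in mm); z points along the fingers, y is the direction in which the jaws open and shut (so a half turn about z gives the same grasp; the last joint's range is limited). The gripper opens to 85 mm and grips with 20 to 120 N. Pads are 22 mm wide; open, the fingers measure 114 mm over their backs; the gripper's body (76 mm by 85 mm) begins 54 mm behind the grasp point. The pads swing forward as they close: fully open they stand 13 mm farther back than shut.
Start: joints at [-1.277, 0.332, -0.065, 1.46, 0.022, 1.35, -0.088], TCP at [194.691, 593.923, 253.338] pointing down, gripper open.
Joint ranges: [-2.6, 2.6], [-0.5, 2.12], [-1.47, 1.34], [0.16, 2.42], [-1.27, 4.41], [0.06, 2.06], [-2.6, 2.6]. Speed limits (rad/s): [2.22, 2.22, 2.79, 2.79, 3.14, 3.14, 3.14].

## Interface

Orientations are given as a rotation vector (axis times angle).
In Python, from bench import arm, imaging, job_done, cut_out, tip_of gives the robot as it stands. The module is installed in compiled form; this text tells all that it offers.
- The arm moves only by the shell command python3 -m creep 'ROWS' [OPENING] [FORCE]. ROWS is a JSON object of lists of equal length, an entry for each row: "offset": the shift along the tool's x, y, z in units of 25 mm (1.0 is 25 mm), a list of three; "rotation": the turn, a rotation vector about the tool's x, y, z in rad, a list of three. A call has exactly 8 rows; each row shifts and turns the commanded pose from where the row before left it, along the tool's axes as they then stand; what a row does not reach is not made up. A row lasts 1/12 s, in which the tool goes at most 41.7 mm and 7.16 degrees, less where a joint would pass 70% of its speed; a pose out of reach is approached as far as the arm can. A call is refused whole if a number of a shift passes 1 or a number of a turn 0.125, either way. A call with a gripper value outside its range is refused whole. OPENING is the opening, from 0 (shut) to 1 (fully open), set as the call begins (- or left out, the last holds). The fingers move at their own pace and stop on an object; FORCE is the grip in N (left out, the last holds). Time passes only in rows, so rows that do not move let the fingers close, or fill a call up. It gives the time, the measured TCP pose, the force and the opening at its end, in the units of the state.
- arm.read_state(): the state, without advancing time (a new reading comes with each control period).
- imaging.camera(name): name is "side" or "top" or "wrist"; returns a dict with "frame" (480x640x3 uint8, blue, green, red), "K" (3x3 intrinsics, pixels), "world_to_cam" (4x4, takes a point from world to camera coordinates); the wrist camera has in their place "mount" (4x4, takes a point from camera to tool coordinates, whose origin is the TCP and whose axes are the flange's). Camera axes: x right, y down, z forward; pixel columns grow to the right and rows downward; lengths in mm; the calibration is good to about 2 mm. A picture is of the moment at which its call begins: read the wrist's pose just before it. There is no depth.
- job_done(): hands the job in, once; it reports no verdict.
Trained networks look in a picture, given as the dict that the camera call returned (one of the last four; its "shot" number tells which), for a name from the list of things; names that differ only in an ending like _2 or _b are one class to them, and where a whole thing is asked for, a point or a joint stands for the part that bears it (a point fixed in the world has none). Each returns a list of dicts, best first, with "score" (0 to 1); they miss things now and then, are a little off and sometimes report something else, mostly with a low value. They report only what shows in the picture. A call takes as long as a camera call.
- cut_out(picture, query): "mask" (480x640 bool, what is visible of it) and "at" ([column, row] in pixels, amid what is visible of it).
- tip_of(picture, query): "at" ([column, row] in pixels: a listed point, or the origin of a listed thing).
The state is a dict: "t": time; "qpos": joint angles; "joint_vel": joint speeds; "effort": joint torques, N m; "position": TCP position; "tcp_rot": TCP orientation; "wrist_force": force on the tool from outside, world axes, zero at the start; "wrist_torque": the same for the moment, N m; "finger_gap": finger opening in mm.
Only numpy, scipy, OpenCV 4.12 (cv2) and the standard library are available. Lean on these libraries where they do the work, as an engineer would, in place of code of your own. Each camera call takes 0.05 s, during which the arm holds its last target. There are 200 camera calls.

## Working session

There is one attempt and no reset: what is moved stays moved. The work goes in short steps, Python scripts to look and compute and a shell command to move; the robot and the scene stay as the last step left them, time stands still between calls to the robot, and variables do not carry over. Pictures are saved under pics/ and viewed, about 8 in all and at most 12, crops included, and the job is handed in when it is done.

```bash
mkdir -p pics; cat > h.py <<'E'
import numpy as np,cv2
from bench import arm,imaging,cut_out,tip_of
from scipy.spatial.transform import Rotation as R
def ray(p,uv,z):
    T=p["world_to_cam"];Ri=T[:3,:3].T;c=-Ri@T[:3,3]
    d=Ri@np.linalg.inv(p["K"])@np.array([uv[0],uv[1],1.]);return c+d*(z-c[2])/d[2]
def proj(p,X):
    T=p["world_to_cam"];x=T[:3,:3]@np.asarray(X,float)+T[:3,3];x=p["K"]@x;return x[:2]/x[2]
E
python3 - <<'E'
from h import *
s=arm.read_state()
for k in s: print(k,np.round(s[k],3))
print(R.from_rotvec(s["tcp_rot"]).as_matrix().round(3))
for n in("top","side"):
    p=imaging.camera(n);cv2.imwrite(f"pics/{n}0.png",p["frame"])
    T=p["world_to_cam"];print(n,(-T[:3,:3].T@T[:3,3]).round())
    for q in("tin_a","board","pocket"):
        for d in cut_out(p,q)[:4]:
            print("cut",q,round(d["score"],2),np.round(d["at"]),d["mask"].sum(),np.round(ray(p,d["at"],71 if q=="tin_a" else 21)))
        for d in tip_of(p,q)[:4]:
            print("tip",q,round(d["score"],2),np.round(d["at"]),np.round(ray(p,d["at"],7 if q=="pocket" else 0)))
E
```

```text
t 0.0
qpos [-1.277  0.333 -0.065  1.461  0.022  1.35  -0.089]
joint_vel [-0.     0.     0.    -0.001 -0.     0.001 -0.   ]
effort [-1.0000e-03 -6.2546e+01  4.9000e-02 -3.9160e+01  1.6000e-02  1.0000e-02
 -0.0000e+00]
position [194.606 593.549 252.484]
tcp_rot [-4.960e-01 -3.102e+00  2.000e-03]
wrist_force [ 0.735  0.211 -0.482]
wrist_torque [0.008 0.045 0.056]
finger_gap 85.571
[[-0.95   0.312 -0.   ]
 [ 0.312  0.95  -0.001]
 [-0.    -0.001 -1.   ]]
top [ 311. -114. 1199.]
cut tin_a 0.87 [232. 249.] 959 [498.  77.  71.]
cut tin_a 0.62 [302. 228.] 942 [546. -87.  71.]
cut tin_a 0.61 [371. 244.] 1008 [ 509. -251.   71.]
tip tin_a 0.97 [370. 242.] [ 528. -255.    0.]
tip tin_a 0.82 [303. 231.] [556. -89.   0.]
tip tin_a 0.56 [232. 253.] [500.  88.   0.]
tip tin_a 0.44 [404. 310.] [ 357. -336.    0.]
tip board 0.77 [156. 253.] [499. 276.   0.]
tip board 0.4 [474. 251.] [ 504. -515.    0.]
tip board 0.31 [181. 312.] [355. 206.   0.]
cut pocket 0.78 [156. 257.] 2777 [485. 267.  21.]
tip pocket 0.82 [155. 255.] [494. 275.   7.]
side [304. 688. 711.]
cut tin_a 0.74 [312. 313.] 1827 [490. 117.  71.]
cut tin_a 0.73 [316. 255.] 1427 [535. -48.  71.]
cut tin_a 0.62 [346. 217.] 1165 [ 512. -208.   71.]
cut tin_a 0.49 [277. 402.] 5308 [482. 314.  71.]
tip tin_a 0.62 [312. 322.] [502.  79.   0.]
tip tin_a 0.59 [318. 267.] [544. -90.   0.]
tip tin_a 0.59 [346. 230.] [ 520. -253.    0.]
cut board 0.97 [278. 404.] 5403 [494. 287.  21.]
cut board 0.53 [344. 217.] 1088 [ 533. -278.   21.]
tip board 0.67 [277. 404.] [501. 275.   0.]
tip board 0.21 [374. 184.] [ 499. -502.    0.]
cut pocket 0.59 [282. 405.] 5299 [487. 287.  21.]
tip pocket 0.98 [279. 402.] [496. 276.   7.]
```

View pics/top0.png

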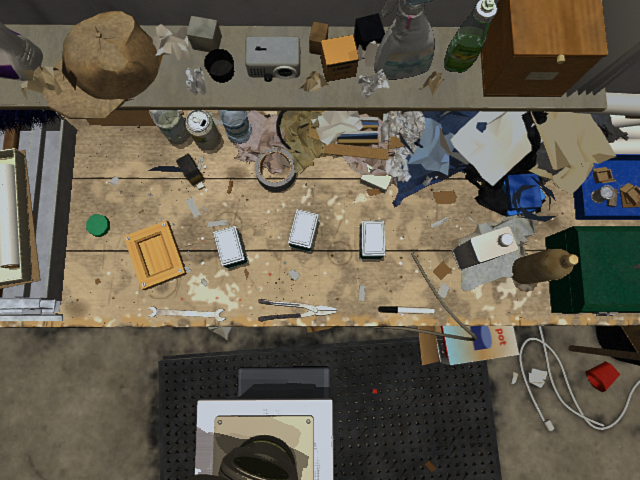

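View pics/side0.png

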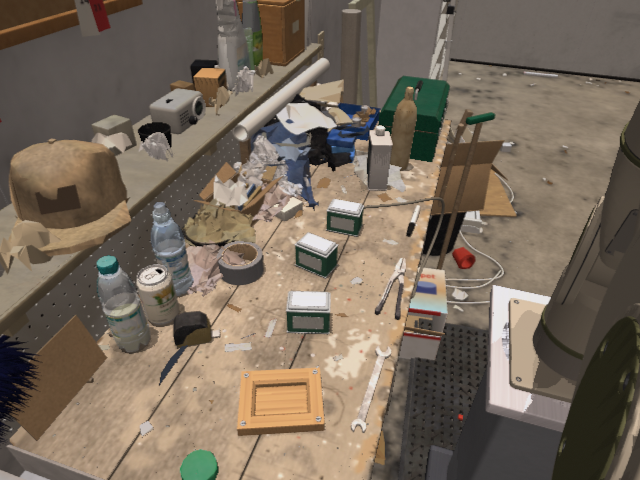

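The top view shows three green tins at about px (229,246), (304,229) and (372,239), with the board at (156,255). The pliers and wrench lie in front, and nothing stands between the tins. I'll fit poses by silhouette next.

```bash
cat >> h.py <<'E'
from scipy.optimize import minimize
def corners(q,L,W,zs):
    c,s=np.cos(q[2]),np.sin(q[2]);o=[]
    for l,w,z in zs:
        for a in(-1,1):
            for b in(-1,1):
                x,y=a*l/2,b*w/2;o.append([q[0]+c*x-s*y,q[1]+s*x+c*y,z])
    return o
def sil(p,q,zs,S=4):
    pts=np.array([proj(p,X) for X in corners(q,0,0,zs)])
    m=np.zeros((480*S,640*S),np.uint8)
    cv2.fillConvexPoly(m,cv2.convexHull(np.round((pts+.5)*S*16-8).astype(np.int32)),1,shift=4)
    return m
TIN=[(84,54,0),(84,54,63),(79,49,71)];BOARD=[(140,110,0),(140,110,21)]
def fit(views,q0,zs,S=4):
    ms=[(p,cv2.resize(m.astype(np.uint8),None,fx=S,fy=S,interpolation=cv2.INTER_NEAREST)) for p,m in views]
    def f(v):
        q=[v[0],v[1],v[2]/50];e=0
        for p,m in ms:
            s=sil(p,q,zs,S);e+=1-(s&m).sum()/(s|m).sum()
        return e
    best=None
    for a in np.arange(-.6,.61,.3):
        v0=np.array([q0[0],q0[1],(q0[2]+a)*50])
        r=minimize(f,v0,method="Nelder-Mead",options=dict(initial_simplex=[v0,v0+[8,0,0],v0+[0,8,0],v0+[0,0,8]],maxfev=70))
        if best is None or r.fun<best.fun: best=r
    return np.round([best.x[0],best.x[1],best.x[2]/50,best.fun],3)
E
cat > f.py <<'E'
from h import *
t=imaging.camera("top");s=imaging.camera("side")
T={n:cut_out(p,"tin_a") for n,p in(("t",t),("s",s))}
def near(l,p,X): 
    d=min(l,key=lambda d:np.linalg.norm(d["at"]-proj(p,X)));return d["mask"]
for X in([500,80,40],[548,-88,40],[518,-252,40]):
    a=near(T["t"],t,X);b=near(T["s"],s,X)
    print("tin",fit([(t,a)],[X[0],X[1],0],TIN),fit([(s,b)],[X[0],X[1],0],TIN),fit([(t,a),(s,b)],[X[0],X[1],0],TIN))
a=(cut_out(t,"board") or cut_out(t,"pocket"))[0]["mask"];b=cut_out(s,"board")[0]["mask"]
for v in([(t,a)],[(s,b)],[(t,a),(s,b)]):print("board",fit(v,[497,275,.2],BOARD))
E
python3 f.py
```

```text
tin [5.07147e+02 8.60950e+01 2.78000e-01 4.90000e-02] [5.07647e+02 8.26440e+01 2.43000e-01 5.70000e-02] [5.07165e+02 8.55420e+01 2.79000e-01 1.20000e-01]
tin [ 5.48409e+02 -8.94830e+01 -2.34000e-01  4.40000e-02] [ 5.50527e+02 -9.34070e+01 -2.26000e-01  5.90000e-02] [ 5.48746e+02 -8.99860e+01 -2.36000e-01  1.37000e-01]
tin [ 5.25054e+02 -2.55381e+02  3.00000e-03  4.00000e-02] [ 5.27626e+02 -2.63658e+02  3.80000e-02  9.30000e-02] [ 5.25650e+02 -2.55744e+02  2.50000e-02  1.58000e-01]
board [4.93630e+02 2.75368e+02 3.74000e-01 2.70000e-02]
board [4.94692e+02 2.71180e+02 3.77000e-01 1.50000e-02]
board [4.94124e+02 2.73218e+02 3.84000e-01 8.60000e-02]
```

```bash
cat > plan.py <<'E'
import sys;from h import *
# plan.py x y z yaw n : tool y axis along yaw+90deg (mod pi)
x,y,z,yaw,n=map(float,sys.argv[1:6]);n=int(n)
s=arm.read_state();M=R.from_rotvec(s["tcp_rot"]).as_matrix();d=M.T@(np.array([x,y,z])-s["position"])
Y=np.array([-np.sin(yaw),np.cos(yaw),0]);Y=Y if Y@M[:,1]>0 else -Y;Z=np.array([0,0,-1.])
G=np.c_[np.cross(Y,Z),Y,Z];w=R.from_matrix(M.T@G).as_rotvec()/n
S=sum(R.from_rotvec(w*k).as_matrix() for k in range(n))
print("pos",s["position"].round(1),"gap",round(s["finger_gap"],1),"F",np.round(s["wrist_force"],2),"t",s["t"])
print("n",n,"offset",(np.linalg.solve(S,d)/25).round(3),"rot",w.round(4))
E
python3 plan.py 507 85 150 .27 24; python3 plan.py 507 85 150 .27 32
```

```text
pos [194.7 593.9 253.3] gap 85.4 F [ 0.61  0.64 -0.3 ] t 1.0
n 24 offset [-0.558 -0.841  0.172] rot [ 0.     -0.     -0.0245]
pos [194.7 593.9 253.3] gap 85.4 F [ 0.61  0.64 -0.3 ] t 1.0
n 32 offset [-0.417 -0.632  0.129] rot [ 0.     -0.     -0.0183]
```

```bash
for i in 1 2 3; do python3 -m creep '{"offset":[[-0.558,-0.841,0.172],[-0.558,-0.841,0.172],[-0.558,-0.841,0.172],[-0.558,-0.841,0.172],[-0.558,-0.841,0.172],[-0.558,-0.841,0.172],[-0.558,-0.841,0.172],[-0.558,-0.841,0.172]],"rotation":[[0,0,-0.0245],[0,0,-0.0245],[0,0,-0.0245],[0,0,-0.0245],[0,0,-0.0245],[0,0,-0.0245],[0,0,-0.0245],[0,0,-0.0245]]}' 1 60; done; python3 plan.py 507 85 45 .27 8
python3 - <<'E'
from h import *
p=imaging.camera("wrist");cv2.imwrite("pics/w1.png",p["frame"]);print(p["K"].round(1),p["mount"].round(3))
E
```

```text
t: 1.67
position: [264.9, 403.8, 218.9]
tcp_rot: [0.188, 3.136, 0.001]
wrist_force: [0.3, 0.6, 0.9]
finger_gap: 85.2
t: 2.33
position: [370.7, 232.1, 184.6]
tcp_rot: [-0.12, 3.139, 0.001]
wrist_force: [0.8, 0.6, -0.4]
finger_gap: 85.3
t: 3.0
position: [507.9, 84.3, 150.1]
tcp_rot: [-0.427, 3.112, 0.0]
wrist_force: [-0.3, -0.8, 0.0]
finger_gap: 85.3
pos [507.9  84.3 150.1] gap 85.3 F [-0.25 -0.81  0.03] t 3.0
n 8 offset [0.004 0.004 0.526] rot [0.     0.0001 0.0003]
[[367.7   0.  326.8]
 [  0.  367.7 244.1]
 [  0.    0.    1. ]] [[-0.00000e+00 -9.63000e-01 -2.70000e-01  6.83740e+01]
 [ 1.00000e+00 -0.00000e+00 -1.00000e-03 -8.38000e-01]
 [ 1.00000e-03 -2.70000e-01  9.63000e-01 -1.19588e+02]
 [ 0.00000e+00  0.00000e+00  0.00000e+00  1.00000e+00]]
```

View pics/w1.png

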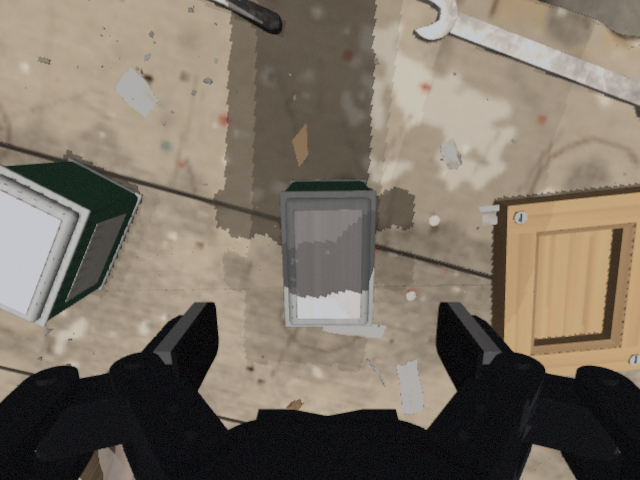

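The wrist view shows the tin square between the open pads, with lid corners at about (283,192), (375,192), (371,326) and (287,326). The board's pocket is at right around (580,285).

```bash
cat >> h.py <<'E'
def wrist():
    s=arm.read_state();p=imaging.camera("wrist")
    T=np.eye(4);T[:3,:3]=R.from_rotvec(s["tcp_rot"]).as_matrix();T[:3,3]=s["position"]
    p["world_to_cam"]=np.linalg.inv(T@p["mount"]);return p
E
python3 - <<'E'
from h import *
p=wrist()
print(np.round([ray(p,u,71)[:2] for u in([283,192],[375,192],[371,326],[287,326])]),"centre",np.mean([ray(p,u,71)[:2] for u in([283,192],[375,192],[371,326],[287,326])],0))
for d in cut_out(p,"tin_a"):
    m=d["mask"];print(d["score"],d["at"],m.sum())
m=min(cut_out(p,"tin_a"),key=lambda d:np.linalg.norm(d["at"]-np.array([329,255])))["mask"]
print(fit([(p,m)],[507,85,.27],TIN,2))
for d in tip_of(p,"pocket"): print(d["score"],d["at"],ray(p,d["at"],7))
E
python3 -m creep '{"offset":[[0,0,0.526],[0,0,0.526],[0,0,0.526],[0,0,0.526],[0,0,0.526],[0,0,0.526],[0,0,0.526],[0,0,0.526]],"rotation":[[0,0,0],[0,0,0],[0,0,0],[0,0,0],[0,0,0],[0,0,0],[0,0,0],[0,0,0]]}' 1 60
python3 -m creep '{"offset":[[0,0,0],[0,0,0],[0,0,0],[0,0,0],[0,0,0],[0,0,0],[0,0,0],[0,0,0]],"rotation":[[0,0,0],[0,0,0],[0,0,0],[0,0,0],[0,0,0],[0,0,0],[0,0,0],[0,0,0]]}' 0 60
python3 -m creep '{"offset":[[0,0,0],[0,0,0],[0,0,-0.3],[0,0,-0.3],[0,0,-0.3],[0,0,-0.3],[0,0,0],[0,0,0]],"rotation":[[0,0,0],[0,0,0],[0,0,0],[0,0,0],[0,0,0],[0,0,0],[0,0,0],[0,0,0]]}' 0 60
python3 -m creep '{"offset":[[0,0,0],[0,0,0],[0,0,0],[0,0,0],[0,0,0],[0,0,0],[0,0,0],[0,0,0]],"rotation":[[0,0,0],[0,0,0],[0,0,0],[0,0,0],[0,0,0],[0,0,0],[0,0,0],[0,0,0]]}' 0 60
```

```text
[[477.  45.]
 [464.  93.]
 [540. 115.]
 [554.  67.]] centre [508.67015094  79.97544267]
0.82 [58.1, 230.9] 18132
[ 5.07e+02  8.50e+01 -3.30e-01  1.00e+00]
0.73 [576.1, 284.1] [495.62900407 272.09177314   7.        ]
t: 3.92
position: [506.6, 86.7, 44.6]
tcp_rot: [-0.427, 3.112, 0.001]
wrist_force: [0.8, -0.7, -0.4]
finger_gap: 85.5
t: 4.58
position: [507.5, 85.6, 46.0]
tcp_rot: [-0.425, 3.112, 0.001]
wrist_force: [-3.1, -1.1, 6.9]
finger_gap: 53.3
t: 5.25
position: [507.3, 85.4, 75.4]
tcp_rot: [-0.425, 3.112, 0.001]
wrist_force: [-0.6, -0.5, -9.7]
finger_gap: 53.4
t: 5.92
position: [507.1, 85.3, 74.9]
tcp_rot: [0.425, -3.113, -0.0]
wrist_force: [-0.2, 0.3, -8.8]
finger_gap: 53.5
```

8.8 N means this first tin is the heaviest. I'll set it back down and heft the next.

```bash

python3 -m creep '{"offset":[[0,0,0.3],[0,0,0.3],[0,0,0.3],[0,0,0.2],[0,0,0.05],[0,0,0],[0,0,0],[0,0,0]],"rotation":[[0,0,0],[0,0,0],[0,0,0],[0,0,0],[0,0,0],[0,0,0],[0,0,0],[0,0,0]]}' 0 60
python3 -m creep '{"offset":[[0,0,0],[0,0,0],[0,0,0],[0,0,0],[0,0,0],[0,0,-0.6],[0,0,-0.9],[0,0,-0.9]],"rotation":[[0,0,0],[0,0,0],[0,0,0],[0,0,0],[0,0,0],[0,0,0],[0,0,0],[0,0,0]]}' 1 60
python3 plan.py 548.7 -90 140 -.235 16
```

```text
t: 6.58
position: [506.4, 85.2, 46.1]
tcp_rot: [0.424, -3.111, -0.0]
wrist_force: [-6.6, -1.5, 1.9]
finger_gap: 53.2
t: 7.25
position: [506.7, 85.1, 106.5]
tcp_rot: [0.424, -3.112, 0.001]
wrist_force: [1.0, 0.6, 0.4]
finger_gap: 85.1
pos [506.7  85.1 106.5] gap 85.1 F [0.97 0.64 0.38] t 7.25
n 16 offset [-0.091 -0.446 -0.084] rot [-0.     -0.0001  0.0316]
```

```bash
for i in 1 2; do python3 -m creep '{"offset":[[-0.091,-0.446,-0.084],[-0.091,-0.446,-0.084],[-0.091,-0.446,-0.084],[-0.091,-0.446,-0.084],[-0.091,-0.446,-0.084],[-0.091,-0.446,-0.084],[-0.091,-0.446,-0.084],[-0.091,-0.446,-0.084]],"rotation":[[0,0,0.0316],[0,0,0.0316],[0,0,0.0316],[0,0,0.0316],[0,0,0.0316],[0,0,0.0316],[0,0,0.0316],[0,0,0.0316]]}' 1 60; done
python3 plan.py 548.7 -90 45 -.235 8
python3 - <<'E'
from h import *
p=wrist();cv2.imwrite("pics/w2.png",p["frame"])
for d in cut_out(p,"tin_a"): print(d["score"],d["at"],d["mask"].sum(),ray(p,d["at"],71),fit([(p,d["mask"])],list(ray(p,d["at"],60)[:2])+[-.235],TIN,2))
E
```

```text
t: 7.92
position: [539.4, -1.0, 122.9]
tcp_rot: [0.023, -3.141, 0.0]
wrist_force: [0.6, 0.3, -0.1]
finger_gap: 85.3
t: 8.58
position: [549.1, -91.0, 139.9]
tcp_rot: [-0.372, -3.119, -0.0]
wrist_force: [0.5, 0.3, -0.1]
finger_gap: 85.3
pos [549.1 -91.  139.9] gap 85.3 F [ 0.49  0.35 -0.14] t 8.5833
n 8 offset [0.003 0.004 0.475] rot [ 0.     -0.     -0.0003]
0.78 [69.6, 285.7] 19434 [ 524.10910012 -231.38475175   71.        ] [ 5.26469e+02 -2.58211e+02  8.00000e-03  2.70000e-02]
0.69 [327.9, 257.2] 14686 [541.5819983  -89.46076098  71.        ] [ 5.49071e+02 -9.16970e+01 -2.39000e-01  2.80000e-02]
```

View pics/w2.png

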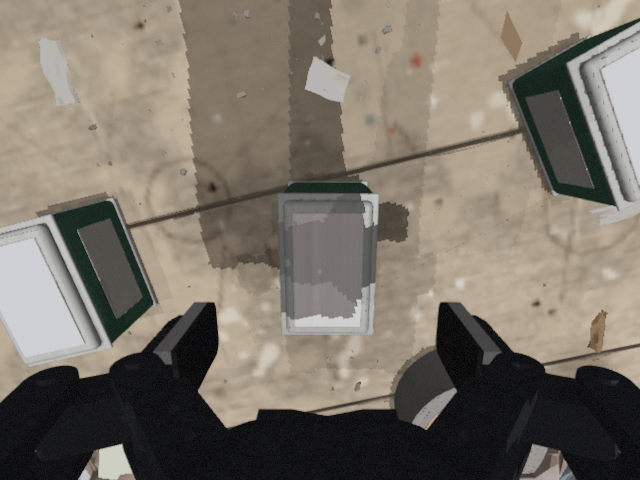

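Tin 2 is centred under the jaws, lid about (285–375, 195–333), and the wrist fit agrees to within 1 mm. Now I'll grasp and heft it.

```bash

python3 -m creep '{"offset":[[0,0,0.475],[0,0,0.475],[0,0,0.475],[0,0,0.475],[0,0,0.475],[0,0,0.475],[0,0,0.475],[0,0,0.475]],"rotation":[[0,0,0],[0,0,0],[0,0,0],[0,0,0],[0,0,0],[0,0,0],[0,0,0],[0,0,0]]}' 1 60
python3 -m creep '{"offset":[[0,0,0],[0,0,0],[0,0,0],[0,0,0],[0,0,0],[0,0,0],[0,0,0],[0,0,0]],"rotation":[[0,0,0],[0,0,0],[0,0,0],[0,0,0],[0,0,0],[0,0,0],[0,0,0],[0,0,0]]}' 0 60
python3 -m creep '{"offset":[[0,0,0],[0,0,0],[0,0,-0.3],[0,0,-0.3],[0,0,-0.3],[0,0,-0.3],[0,0,0],[0,0,0]],"rotation":[[0,0,0],[0,0,0],[0,0,0],[0,0,0],[0,0,0],[0,0,0],[0,0,0],[0,0,0]]}' 0 60
python3 -m creep '{"offset":[[0,0,0],[0,0,0],[0,0,0],[0,0,0],[0,0,0],[0,0,0],[0,0,0],[0,0,0]],"rotation":[[0,0,0],[0,0,0],[0,0,0],[0,0,0],[0,0,0],[0,0,0],[0,0,0],[0,0,0]]}' 0 60
```

```text
t: 9.35
position: [549.0, -89.8, 43.4]
tcp_rot: [-0.367, -3.12, 0.0]
wrist_force: [-0.1, -0.0, 0.4]
finger_gap: 85.5
t: 10.02
position: [549.4, -90.0, 45.2]
tcp_rot: [0.367, 3.119, 0.0]
wrist_force: [-1.1, 0.3, 3.3]
finger_gap: 53.4
t: 10.68
position: [549.4, -89.7, 75.2]
tcp_rot: [0.367, 3.119, 0.001]
wrist_force: [-0.6, -0.4, -4.9]
finger_gap: 53.6
t: 11.35
position: [549.1, -89.9, 74.7]
tcp_rot: [-0.367, -3.12, -0.0]
wrist_force: [0.4, 1.1, -5.5]
finger_gap: 53.5
```

5.5 N makes this the middle tin. Setting it back, then on to the third.

```bash

python3 -m creep '{"offset":[[0,0,0.3],[0,0,0.3],[0,0,0.3],[0,0,0.2],[0,0,0.07],[0,0,0],[0,0,0],[0,0,0]],"rotation":[[0,0,0],[0,0,0],[0,0,0],[0,0,0],[0,0,0],[0,0,0],[0,0,0],[0,0,0]]}' 0 60
python3 -m creep '{"offset":[[0,0,0],[0,0,0],[0,0,0],[0,0,0],[0,0,0],[0,0,-0.6],[0,0,-0.9],[0,0,-0.9]],"rotation":[[0,0,0],[0,0,0],[0,0,0],[0,0,0],[0,0,0],[0,0,0],[0,0,0],[0,0,0]]}' 1 60
python3 plan.py 525.7 -257 140 0.008 16
```

```text
t: 12.02
position: [548.7, -89.8, 45.3]
tcp_rot: [-0.367, -3.119, -0.0]
wrist_force: [-3.4, 0.2, -0.7]
finger_gap: 53.5
t: 12.68
position: [548.7, -90.0, 105.8]
tcp_rot: [-0.367, -3.119, 0.001]
wrist_force: [0.7, -0.4, 0.9]
finger_gap: 85.6
pos [548.7 -90.  105.8] gap 85.6 F [ 0.65 -0.4   0.9 ] t 12.6833
n 16 offset [ 0.007 -0.423 -0.085] rot [-0.     -0.0001 -0.0152]
```

```bash
for i in 1 2; do python3 -m creep '{"offset":[[0.007,-0.423,-0.085],[0.007,-0.423,-0.085],[0.007,-0.423,-0.085],[0.007,-0.423,-0.085],[0.007,-0.423,-0.085],[0.007,-0.423,-0.085],[0.007,-0.423,-0.085],[0.007,-0.423,-0.085]],"rotation":[[0,0,-0.0152],[0,0,-0.0152],[0,0,-0.0152],[0,0,-0.0152],[0,0,-0.0152],[0,0,-0.0152],[0,0,-0.0152],[0,0,-0.0152]]}' 1 60; done
python3 - <<'E'
from h import *
p=wrist()
for d in cut_out(p,"tin_a"): print(d["score"],d["at"],d["mask"].sum(),fit([(p,d["mask"])],list(ray(p,d["at"],60)[:2])+[0],TIN,2))
E
python3 plan.py 525.7 -257 45 0.008 8
```

```text
t: 13.35
position: [532.5, -173.3, 122.7]
tcp_rot: [0.176, 3.136, 0.0]
wrist_force: [-0.3, -0.7, -0.9]
finger_gap: 85.6
t: 14.02
position: [526.1, -257.6, 139.6]
tcp_rot: [-0.015, 3.141, 0.0]
wrist_force: [-0.1, -1.1, 0.2]
finger_gap: 85.5
0.83 [326.4, 259.3] 14941 [ 5.26122e+02 -2.58303e+02  6.00000e-03  2.40000e-02]
0.62 [576.4, 293.4] 17583 [ 5.49128e+02 -9.07950e+01 -2.50000e-01  3.70000e-02]
pos [ 525.7 -259.1  139.9] gap 85.0 F [ 0.63 -0.3  -0.06] t 14.1167
n 8 offset [0.    0.011 0.474] rot [-0.0001  0.0001 -0.0002]
```

```bash

python3 -m creep '{"offset":[[0,0,0.475],[0,0,0.475],[0,0,0.475],[0,0,0.475],[0,0,0.475],[0,0,0.475],[0,0,0.475],[0,0,0.475]],"rotation":[[0,0,0],[0,0,0],[0,0,0],[0,0,0],[0,0,0],[0,0,0],[0,0,0],[0,0,0]]}' 1 60
python3 -m creep '{"offset":[[0,0,0],[0,0,0],[0,0,0],[0,0,0],[0,0,0],[0,0,0],[0,0,0],[0,0,0]],"rotation":[[0,0,0],[0,0,0],[0,0,0],[0,0,0],[0,0,0],[0,0,0],[0,0,0],[0,0,0]]}' 0 60
python3 -m creep '{"offset":[[0,0,0],[0,0,0],[0,0,-0.5],[0,0,-0.9],[0,0,-0.9],[0,0,-0.9],[0,0,-0.9],[0,0,-0.5]],"rotation":[[0,0,0],[0,0,0],[0,0,0],[0,0,0],[0,0,0],[0,0,0],[0,0,0],[0,0,0]]}' 0 60
python3 -m creep '{"offset":[[0,0,0],[0,0,0],[0,0,0],[0,0,0],[0,0,0],[0,0,0],[0,0,0],[0,0,0]],"rotation":[[0,0,0],[0,0,0],[0,0,0],[0,0,0],[0,0,0],[0,0,0],[0,0,0],[0,0,0]]}' 0 60
python3 plan.py 494.2 273.5 175 0.378 24;python3 plan.py 494.2 273.5 175 0.378 32
python3 - <<'E'
from h import *
p=wrist()
for d in cut_out(p,"tin_a"): print(d["score"],d["at"],d["mask"].sum())
E
```

```text
t: 14.78
position: [525.9, -257.0, 43.1]
tcp_rot: [0.014, -3.141, -0.0]
wrist_force: [0.7, 0.8, 0.0]
finger_gap: 85.7
t: 15.45
position: [526.3, -257.2, 44.9]
tcp_rot: [-0.014, 3.141, -0.0]
wrist_force: [-1.1, 1.0, 3.2]
finger_gap: 53.4
t: 16.12
position: [526.5, -257.6, 162.3]
tcp_rot: [-0.013, 3.139, -0.001]
wrist_force: [0.5, 0.5, -2.7]
finger_gap: 53.4
t: 16.78
position: [526.0, -257.1, 159.2]
tcp_rot: [0.014, -3.141, -0.0]
wrist_force: [0.2, 0.5, -1.5]
finger_gap: 53.6
pos [ 526.  -257.1  159.2] gap 53.6 F [ 0.24  0.53 -1.48] t 16.7833
n 24 offset [-0.112  0.884 -0.026] rot [ 0.     -0.     -0.0154]
pos [ 526.  -257.1  159.2] gap 53.6 F [ 0.24  0.53 -1.48] t 16.7833
n 32 offset [-0.085  0.663 -0.02 ] rot [ 0.     -0.     -0.0115]
0.93 [567.1, 281.6] 16814
0.79 [326.2, 307.4] 35356
0.38 [618.2, 401.3] 1412
```

~2.7 N (settling at 1.5 N) makes this the lightest. I'll carry it most of the way to the board, then look from there.

```bash
for i in 1 2 3; do python3 -m creep '{"offset":[[-0.085,0.663,-0.02],[-0.085,0.663,-0.02],[-0.085,0.663,-0.02],[-0.085,0.663,-0.02],[-0.085,0.663,-0.02],[-0.085,0.663,-0.02],[-0.085,0.663,-0.02],[-0.085,0.663,-0.02]],"rotation":[[0,0,-0.0115],[0,0,-0.0115],[0,0,-0.0115],[0,0,-0.0115],[0,0,-0.0115],[0,0,-0.0115],[0,0,-0.0115],[0,0,-0.0115]]}' 0 60; done
python3 -m creep '{"offset":[[0,0,0],[0,0,0],[0,0,0],[0,0,0],[0,0,0],[0,0,0],[0,0,0],[0,0,0]],"rotation":[[0,0,0],[0,0,0],[0,0,0],[0,0,0],[0,0,0],[0,0,0],[0,0,0],[0,0,0]]}'
python3 - <<'E'
from h import *
p=wrist();cv2.imwrite("pics/w3.png",p["frame"])
for d in cut_out(p,"board"): print("b",d["score"],d["at"],d["mask"].sum(),fit([(p,d["mask"])],[495,273,.38],BOARD,2))
for d in tip_of(p,"pocket"): print("p",d["score"],d["at"],ray(p,d["at"],7))
E
python3 plan.py 494.2 273.5 175 0.378 8
```

```text
t: 17.55
position: [536.6, -122.6, 163.6]
tcp_rot: [-0.16, 3.137, 0.0]
wrist_force: [0.2, 0.0, -3.0]
finger_gap: 53.7
t: 18.22
position: [534.6, 11.4, 167.5]
tcp_rot: [-0.304, 3.127, 0.0]
wrist_force: [-0.1, -0.2, -2.5]
finger_gap: 53.3
t: 18.88
position: [520.4, 144.3, 171.5]
tcp_rot: [0.448, -3.11, -0.0]
wrist_force: [0.2, -0.1, -2.7]
finger_gap: 53.4
t: 19.55
position: [520.7, 142.4, 171.5]
tcp_rot: [0.445, -3.11, -0.0]
wrist_force: [1.2, -0.7, -1.9]
finger_gap: 53.5
b 0.55 [498.3, 237.3] 25910 [4.95542e+02 2.71978e+02 3.83000e-01 4.10000e-02]
p 0.94 [491.3, 244.4] [495.07594183 271.31363908   7.        ]
pos [520.6 142.6 171.5] gap 53.3 F [-0.11  0.05 -2.78] t 19.7
n 8 offset [-0.084  0.663 -0.018] rot [ 0.     -0.     -0.0117]
```

View pics/w3.png

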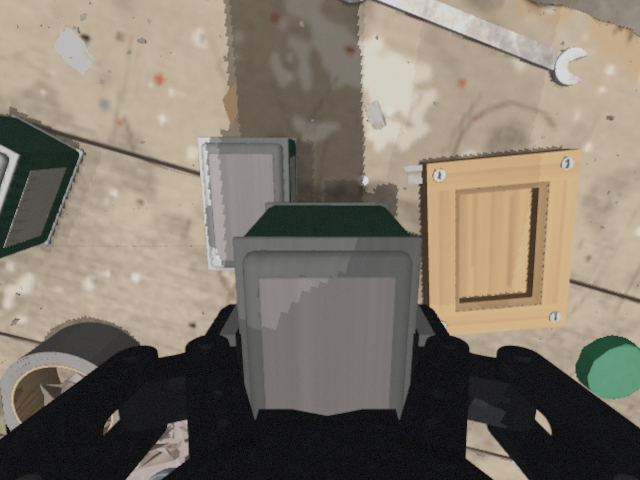

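The wrist view shows the held tin, upright, at (328,320). The board is clear at right, with its pocket opening at about (455–548, 185–305), and the heaviest tin lies underneath at (245,200). I'll check the held tin's place in the jaws by projection.

```bash
python3 - <<'E'
from h import *
p=wrist();s=arm.read_state();M=R.from_rotvec(s["tcp_rot"]).as_matrix()
q=[*s["position"][:2],np.arctan2(-M[0,1],M[1,1])]
z0=s["position"][2]-45
for c in corners(q,0,0,[(84,54,z0),(84,54,z0+63),(79,49,z0+71)]): print(np.round(c),proj(p,c).round(1))
b=[495.3,271.9,.382]
for c in corners(b,0,0,[(140,110,21),(89,59,7),(99,69,21)]): print("b",np.round(c),proj(p,c).round(1))
cv2.imwrite("pics/w3crop.png",cv2.resize(p["frame"][130:350,400:600],None,fx=3,fy=2.7,interpolation=cv2.INTER_CUBIC))
E
```

```text
[488. 105. 127.] [269.1 201.9]
[473. 157. 127.] [389.  201.8]
[569. 129. 127.] [276.1 364.9]
[553. 180. 127.] [381.6 364.9]
[488. 105. 190.] [235.6 237.1]
[473. 157. 190.] [424.9 237.1]
[569. 129. 190.] [251.9 471.4]
[553. 180. 190.] [407.5 471.4]
[490. 108. 198.] [238.4 253.8]
[476. 155. 198.] [422.5 253.8]
[565. 130. 198.] [254.3 486.6]
[552. 177. 198.] [405.5 486.7]
b [451. 195.  21.] [425.2 164.1]
b [410. 297.  21.] [580.4 148.7]
b [581. 247.  21.] [429.6 337.4]
b [540. 349.  21.] [565.3 325.7]
b [465. 228.   7.] [454.5 193.3]
b [443. 283.   7.] [531.7 185.8]
b [548. 261.   7.] [455.  299.1]
b [526. 316.   7.] [526.1 292.7]
b [462. 221.  21.] [454.  189.8]
b [437. 285.  21.] [549.3 180.5]
b [554. 258.  21.] [454.6 312.6]
b [528. 322.  21.] [541.3 304.9]
```

View pics/w3crop.png

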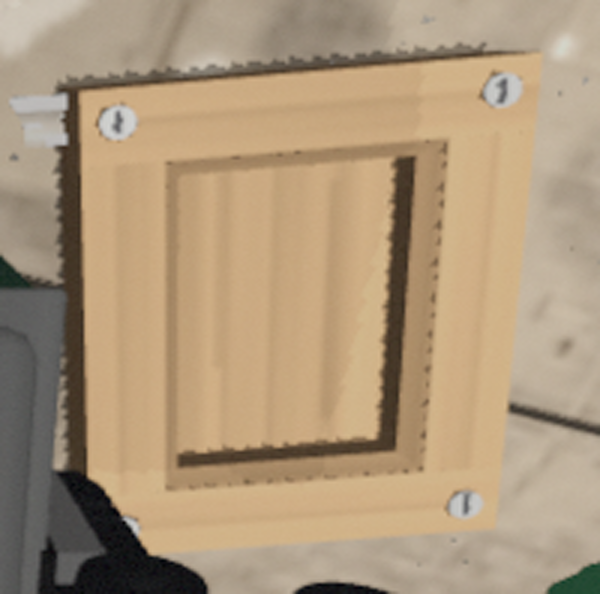

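The model projections match the board corners within 1 px, so I take the pocket as (495.3, 271.9) with yaw 0.382. The held tin matches within about 2 px.

```bash
python3 plan.py 495.3 271.9 175 0.382 8
python3 -m creep '{"offset":[[-0.084,0.655,-0.015],[-0.084,0.655,-0.015],[-0.084,0.655,-0.015],[-0.084,0.655,-0.015],[-0.084,0.655,-0.015],[-0.084,0.655,-0.015],[-0.084,0.655,-0.015],[-0.084,0.655,-0.015]],"rotation":[[0,0,-0.012],[0,0,-0.012],[0,0,-0.012],[0,0,-0.012],[0,0,-0.012],[0,0,-0.012],[0,0,-0.012],[0,0,-0.012]]}'
python3 -m creep '{"offset":[[0,0,0.4],[0,0,0.6],[0,0,0.8],[0,0,0.8],[0,0,0.8],[0,0,0.6],[0,0,0],[0,0,0]],"rotation":[[0,0,0],[0,0,0],[0,0,0],[0,0,0],[0,0,0],[0,0,0],[0,0,0],[0,0,0]]}'
python3 plan.py 495.3 271.9 66 0.382 1; sleep 0; python3 plan.py 495.3 271.9 66 0.382 2
```

```text
pos [520.7 142.6 171.5] gap 53.4 F [-0.1  -0.49 -2.16] t 19.75
n 8 offset [-0.088  0.653 -0.017] rot [ 0.      0.     -0.0122]
t: 20.42
position: [494.0, 273.9, 174.5]
tcp_rot: [0.597, -3.084, -0.0]
wrist_force: [-0.3, -0.7, -2.8]
finger_gap: 53.0
t: 21.08
position: [494.1, 272.1, 74.0]
tcp_rot: [0.595, -3.083, 0.001]
wrist_force: [-0.2, 0.6, -1.7]
finger_gap: 53.3
pos [494.1 272.1  74. ] gap 53.3 F [-0.16  0.61 -1.67] t 21.0833
n 1 offset [-0.043 -0.024  0.321] rot [-0.0005 -0.0015 -0.001 ]
pos [494.1 272.1  74. ] gap 53.3 F [-0.16  0.61 -1.67] t 21.0833
n 2 offset [-0.021 -0.012  0.161] rot [-0.0002 -0.0008 -0.0005]
```

```bash

python3 -m creep '{"offset":[[-0.043,-0.024,0],[0,0,0.12],[0,0,0.12],[0,0,0.12],[0,0,0.12],[0,0,0.12],[0,0,0],[0,0,0]],"rotation":[[0,0,0],[0,0,0],[0,0,0],[0,0,0],[0,0,0],[0,0,0],[0,0,0],[0,0,0]]}'
python3 plan.py 495.3 271.9 52 0.382 1
python3 -m creep '{"offset":[[0,0,0.06],[0,0,0.06],[0,0,0.06],[0,0,0.06],[0,0,0.04],[0,0,0],[0,0,0],[0,0,0]],"rotation":[[0,0,0],[0,0,0],[0,0,0],[0,0,0],[0,0,0],[0,0,0],[0,0,0],[0,0,0]]}'
python3 plan.py 495.3 271.9 52 0.382 1
```

```text
t: 21.75
position: [495.6, 271.8, 59.3]
tcp_rot: [0.595, -3.084, 0.0]
wrist_force: [0.0, -0.2, -3.3]
finger_gap: 53.1
pos [495.6 271.8  59.3] gap 53.1 F [ 0.05 -0.25 -3.27] t 21.75
n 1 offset [0.01  0.007 0.292] rot [-0.     -0.0003 -0.0012]
t: 22.42
position: [495.7, 271.9, 52.6]
tcp_rot: [-0.595, 3.085, 0.0]
wrist_force: [0.1, 0.1, -1.9]
finger_gap: 53.6
pos [495.7 271.9  52.6] gap 53.6 F [ 0.1   0.15 -1.87] t 22.4167
n 1 offset [0.017 0.005 0.023] rot [ 0.0001  0.0001 -0.0012]
```

```bash

python3 -m creep '{"offset":[[0,0,0.03],[0,0,0.03],[0,0,0.02],[0,0,0],[0,0,0],[0,0,0],[0,0,0],[0,0,0]],"rotation":[[0,0,0],[0,0,0],[0,0,0],[0,0,0],[0,0,0],[0,0,0],[0,0,0],[0,0,0]]}'
python3 -m creep '{"offset":[[0,0,0],[0,0,0],[0,0,0],[0,0,0],[0,0,0],[0,0,0],[0,0,0],[0,0,0]],"rotation":[[0,0,0],[0,0,0],[0,0,0],[0,0,0],[0,0,0],[0,0,0],[0,0,0],[0,0,0]]}' 1
python3 -m creep '{"offset":[[0,0,-0.5],[0,0,-0.8],[0,0,-0.9],[0,0,-0.9],[0,0,-0.9],[0,0,0],[0,0,0],[0,0,0]],"rotation":[[0,0,0],[0,0,0],[0,0,0],[0,0,0],[0,0,0],[0,0,0],[0,0,0],[0,0,0]]}' 1
python3 - <<'E'
from h import *
p=wrist();cv2.imwrite("pics/w4.png",p["frame"])
b=[495.3,271.9,.382]
for c in corners(b,0,0,[(84,54,70)]): print("expected body rim",proj(p,c).round(1))
for d in cut_out(p,"tin_a"): print(d["score"],d["at"],fit([(p,d["mask"])],[*ray(p,d["at"],60)[:2],.38],[(84,54,21),(84,54,70),(79,49,78)],2))
E
python3 plan.py 506.7 85.2 150 .267 16
```

```text
t: 23.08
position: [495.9, 272.0, 51.8]
tcp_rot: [-0.594, 3.085, 0.001]
wrist_force: [-6.2, -2.7, 13.4]
finger_gap: 53.6
t: 23.75
position: [495.7, 271.9, 50.5]
tcp_rot: [0.595, -3.085, -0.0]
wrist_force: [0.0, 0.6, -0.9]
finger_gap: 85.3
t: 24.42
position: [495.6, 271.8, 150.7]
tcp_rot: [-0.595, 3.085, 0.0]
wrist_force: [0.7, 0.1, 0.1]
finger_gap: 85.4
expected body rim [279.2 191.1]
expected body rim [378.5 191. ]
expected body rim [284.2 330.1]
expected body rim [373.4 330. ]
0.95 [54.1, 158.6] [5.04785e+02 9.51500e+01 2.70000e-01 5.90000e-02]
0.68 [330.0, 257.6] [4.95394e+02 2.70526e+02 3.78000e-01 1.60000e-02]
0.33 [372.6, 25.9] [340.341 227.864   1.522   0.443]
pos [495.2 271.6 149.8] gap 85.2 F [-0.24  0.45 -0.78] t 24.5167
n 16 offset [ 0.123 -0.451 -0.   ] rot [-0.     -0.0001  0.0071]
```

View pics/w4.png

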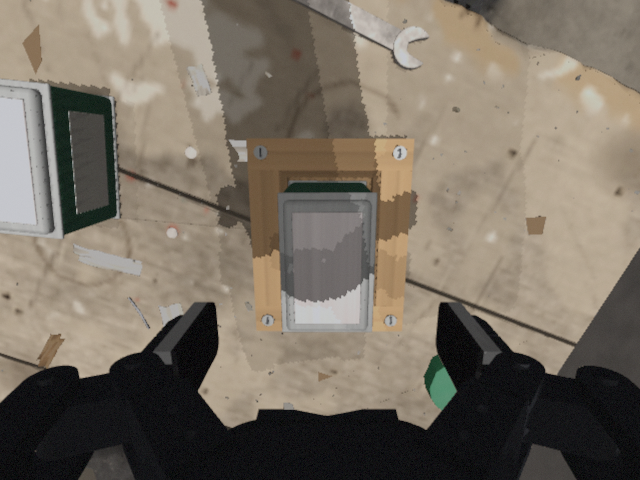

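The wrist view shows the light tin in the pocket, rim about (279–378, 191–330), matching the seated projection. Contact came at the expected height. Next is the heaviest tin.

```bash
for i in 1 2; do python3 -m creep '{"offset":[[0.123,-0.451,0],[0.123,-0.451,0],[0.123,-0.451,0],[0.123,-0.451,0],[0.123,-0.451,0],[0.123,-0.451,0],[0.123,-0.451,0],[0.123,-0.451,0]],"rotation":[[0,0,0.0071],[0,0,0.0071],[0,0,0.0071],[0,0,0.0071],[0,0,0.0071],[0,0,0.0071],[0,0,0.0071],[0,0,0.0071]]}' 1 80; done
python3 - <<'E'
from h import *
p=wrist()
for d in cut_out(p,"tin_a"): print(d["score"],d["at"],fit([(p,d["mask"])],[*ray(p,d["at"],60)[:2],.27],TIN,2))
E
python3 plan.py 506.7 85.2 45 .267 8
```

```text
t: 25.18
position: [504.2, 177.4, 150.6]
tcp_rot: [-0.505, 3.101, 0.0]
wrist_force: [-0.0, 0.4, 0.1]
finger_gap: 85.4
t: 25.85
position: [507.2, 84.2, 150.5]
tcp_rot: [-0.417, 3.114, 0.0]
wrist_force: [0.3, 0.1, 0.2]
finger_gap: 85.4
0.98 [592.1, 302.2] [4.96537e+02 2.78876e+02 3.60000e-01 8.80000e-02]
0.6 [330.0, 250.2] [5.07328e+02 8.41500e+01 2.76000e-01 2.70000e-02]
0.57 [57.2, 235.4] [ 5.50114e+02 -9.11360e+01 -2.45000e-01  3.60000e-02]
pos [507.3  82.9 150.6] gap 85.0 F [-0.39 -0.18 -0.22] t 25.95
n 8 offset [-0.     0.012  0.528] rot [-0.0001 -0.     -0.0004]
```

Next I grip the heaviest tin, lift it about 180 mm and let it settle.

```bash

python3 -m creep '{"offset":[[0,0,0.528],[0,0,0.528],[0,0,0.528],[0,0,0.528],[0,0,0.528],[0,0,0.528],[0,0,0.528],[0,0,0.5]],"rotation":[[0,0,0],[0,0,0],[0,0,0],[0,0,0],[0,0,0],[0,0,0],[0,0,0],[0,0,0]]}' 1 80
python3 -m creep '{"offset":[[0,0,0],[0,0,0],[0,0,0],[0,0,0],[0,0,0],[0,0,0],[0,0,0],[0,0,0]],"rotation":[[0,0,0],[0,0,0],[0,0,0],[0,0,0],[0,0,0],[0,0,0],[0,0,0],[0,0,0]]}' 0 80
for i in 1 2; do python3 -m creep '{"offset":[[0,0,-0.2],[0,0,-0.4],[0,0,-0.6],[0,0,-0.6],[0,0,-0.6],[0,0,-0.6],[0,0,-0.4],[0,0,-0.2]],"rotation":[[0,0,0],[0,0,0],[0,0,0],[0,0,0],[0,0,0],[0,0,0],[0,0,0],[0,0,0]]}' 0 80;done
for i in 1 2; do python3 -m creep '{"offset":[[0,0,0],[0,0,0],[0,0,0],[0,0,0],[0,0,0],[0,0,0],[0,0,0],[0,0,0]],"rotation":[[0,0,0],[0,0,0],[0,0,0],[0,0,0],[0,0,0],[0,0,0],[0,0,0],[0,0,0]]}' 0 80;done
python3 - <<'E'
from h import *
for n in("top","side"): p=imaging.camera(n);cv2.imwrite(f"pics/{n}9.png",p["frame"])
for d in cut_out(p,"tin_a"): print(d["score"],d["at"])
b=[495.3,271.9,.382]
for z in(7,): print([proj(p,c).round() for c in corners(b,0,0,[(84,54,z+63)])])
E
```

```text
t: 26.62
position: [507.1, 86.0, 44.8]
tcp_rot: [0.42, -3.113, -0.001]
wrist_force: [0.8, -0.2, 0.7]
finger_gap: 85.6
t: 27.28
position: [507.6, 85.4, 46.4]
tcp_rot: [-0.418, 3.113, 0.001]
wrist_force: [-2.0, -1.4, 5.8]
finger_gap: 53.1
t: 27.95
position: [507.4, 85.5, 137.0]
tcp_rot: [-0.418, 3.112, 0.001]
wrist_force: [0.6, -0.2, -8.6]
finger_gap: 52.9
t: 28.62
position: [507.5, 85.4, 226.9]
tcp_rot: [-0.418, 3.112, 0.001]
wrist_force: [0.5, -0.5, -8.7]
finger_gap: 52.8
t: 29.28
position: [507.1, 85.3, 225.5]
tcp_rot: [0.418, -3.113, -0.0]
wrist_force: [0.4, -0.6, -7.9]
finger_gap: 52.7
t: 29.95
position: [507.2, 85.3, 225.6]
tcp_rot: [-0.418, 3.114, 0.0]
wrist_force: [0.4, 1.1, -9.0]
finger_gap: 53.0
0.75 [322.2, 269.2]
0.74 [315.1, 245.9]
0.57 [279.1, 390.9]
[array([304., 364.]), array([306., 392.]), array([254., 366.]), array([253., 395.])]
```

View pics/side9.png

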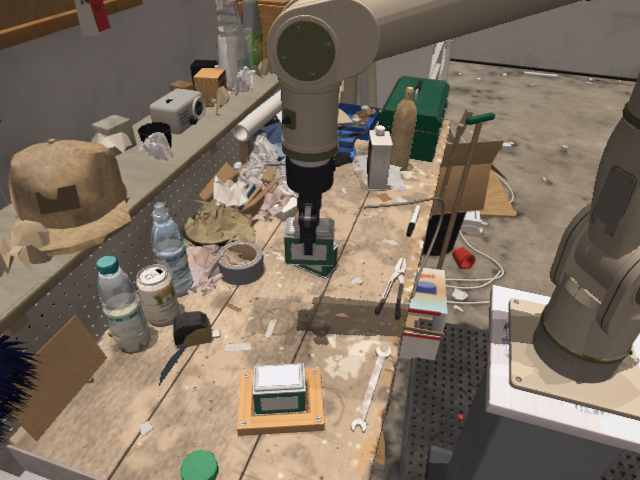

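The side view shows the light tin flat in the pocket (279,391), the heavy one held upright above the bench (311,243), the middle one standing behind it (about 322,269), and the bystanders where they were. Handing in.

```bash
python3 -c "
from bench import job_done
print(job_done())"
```

```text
the job is handed in; nothing more can be done
None
```

I hefted all three tins, finished all three placements and handed the job in; it gives no verdict, so what follows rests on my own checks. It took about 30 s of the 72 s.

- **Weighing:** the tin nearest the board pulled about 8.8 N (heaviest), the centre one about 5.5 N (middle), and the far one about 2.7 N (lightest). The light one's readings scattered from 1.5 to 3.3 N, still clearly below the middle tin.
- **Lightest:** it is in the pocket and let go. Contact came at the expected floor height, and the wrist view put it about 1.4 mm from the pocket centre and 0.004 rad off square.
- **Middle:** it is back upright where it stood and released.
- **Heaviest:** it is held upright and still at 80 N, with its underside about 180 mm above the bench. The last wrist force was about 9 N.
- **Disagreements:** the fixed cameras and the wrist camera differed by about 3 mm in y. I used the wrist camera for the pocket, since its projections matched the board corners within 1 px.
- **Bystanders:** in the last side view they look unmoved, but I did not measure them.

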